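Set the router lift's dial to the zero line and lock it

ROBOT

A 6-joint arm with a two-finger parallel gripper is mounted at the origin on the work surface. World frame = base frame: x ahead of the robot, y to its left, z up, the work surface at z = 0. Lengths are in m, angles in rad, forces in N, time in s.
With the tool pointing down it reaches from about 0.35 to 0.725 m from the base axis. Payload 4.3 kg.
Tool frame: the origin (TCP) lies midway between the tips of the shut fingers; the grasp point (between the pads) lies 19 mm behind it; z points along the fingers, y is the line along which they close (so a half turn about z gives the same grasp; the last joint's range is limited). The gripper opens to 85 mm and grips with 20 to 120 N. Pads are 22 mm wide; open, the fingers measure 114 mm over their backs; the gripper's body (76 mm by 85 mm) begins 54 mm behind the grasp point. The pads swing forward as they close: fully open they stand 13 mm farther back than shut.
Start: joints at [-1.358, 0.377, 0.081, 1.274, 0, 1.46], TCP at [0.182, -0.545, 0.231] pointing down, gripper open.
Joint ranges: [-2.72, 2.72], [-0.84, 1.66], [-1.02, 1.22], [-1.77, 2.12], [-1.37, 1.28], [-3.14, 3.14]. Speed limits (rad/s): [2.57, 2.57, 3.14, 3.14, 3.14, 3.14].

INTERFACE

Orientations are given as [roll, pitch, yaw] about the fixed x, y, z axes, in that order (R = Rz(yaw) Ry(pitch) Rx(roll)).
In Python, from workcell import get_obs, capture, camera_info, hand_in gives the robot as it stands.
- The arm moves only by the shell command python3 -m handwheel 'ROWS' [OPENING]. ROWS is JSON, a list of rows, each a list of 2 entries, a list of its own where there are three numbers: the shift along the tool's x, y, z normalised to -1 to 1, where 1 is 40 cm, then the turn, a rotation vector about the tool's x, y, z normalised to -1 to 1, where 1 is 360 degrees. A call has 1 to 5 rows; each row is the pose to reach, as a shift and turn from the pose commanded when the call began, along the tool's axes at that moment, turning the shorter way round; what a row does not reach only later rows make up. A row lasts 1/10 s, in which the tool goes at most 50 mm and 8.59 degrees, less where a joint would pass 70% of its speed; a pose out of reach is approached as far as the arm can. A call with a number of a shift or a turn outside -1 to 1 is refused whole. A call with a gripper value outside its range is refused whole. OPENING is the gripper's target within -1 to 1 (shut at 1, half-way at 0, fully open at -1), set as the call begins (- or left out, the last holds). The fingers move at their own pace and stop on an object; the grip force is fixed at half the most. Time passes only in rows, so rows that repeat a pose let the fingers close. It gives the time, the measured TCP pose, the force, the opening and the grip force at its end, in the units of the state.
- get_obs(): the state, without advancing time (a new reading comes with each control period).
- capture(name): name is "side" or "top" or "wrist"; returns (picture, depth): 420x560x3 uint8, red, green, blue; 420x560 float32, m along the optical axis (not along the pixel's ray), 0 where there is no reading.
- camera_info(name): a dict with "fx", "fy", "cx", "cy" (pixels), "D" ([k1, k2, p1, p2, k3] as OpenCV has them; the pictures are not rectified), "extrinsics" (4x4, takes a point from camera to world coordinates). Camera axes: x right, y down, z forward; pixel columns grow to the right and rows downward; lengths in m; the calibration is good to about 2 mm. A picture is of the moment at which its call begins: read the wrist's pose just before it. camera_info takes no time and is no camera call; for the wrist camera it gives the pose at the moment of the call.
- hand_in(): hands the job in; it is judged then, once.
The state is a dict: "t": time; "joint_positions": joint angles; "joint_vel": joint speeds; "joint_torque": joint torques, N m; "tool_pos": TCP position; "tcp_rot": TCP orientation; "contact_force": force on the tool from outside, world axes, zero at the start; "ft_torque": the same for the moment, N m; "grip_width": finger opening in m; "grasp_force": force on a finger pad.
Only numpy, scipy, OpenCV 4.12 (cv2) and the standard library are available. Lean on these libraries where they do the work, as an engineer would, in place of code of your own. Each camera call takes 0.05 s, during which the arm holds its last target. There are 200 camera calls.

TASK

Bring the router table's cutter up to its set height: with a fingertip, push the handle of the lift's crank disc round clockwise (seen from above), by less than one turn, until the index line on the disc lines up with the long arrow-headed line on the scale ring around it, and do not shift the ring. Then push the clamp lever in until it is fully home, so that the lift is locked. Push only: pinch, pick up and force nothing, and leave the loose things lying about where they are.

Things in the scene. Friction and masses are not known exactly. Their poses are not given: they have to be found in the camera images.
- router: fixed router table: grey top 610 x 460 x 28 mm with a flush aluminium plate 298 x 235 mm in its middle and a fence 80 mm high on its +y side (face 135 mm from the centre). Origin: centre of the underside; x along the fence, z up; plate's face 28 mm up. In its frame (x, y, mm): dial axis (-75, 0), cutter (45, 0) 28 mm tall and 19 across, clamp lever pivot (72, -85).
- dial_axis (a point): centre of the lift dial, on its vertical axis, at the disc's upper face (9 mm above the plate). A dark crank disc 91 mm across turns inside an aluminium scale ring 120 mm across whose upper face is 8 mm above the plate; a hub 28 mm across rises 5 mm above the disc's centre.
- crank (a joint): angle of the crank disc (rad), growing clockwise seen from above (cutter rises 1.6 mm a turn). At 0 the index line points along the router's +x. Starts between -2.2 and -1.0. Stays where it is left; turning takes about 0.2 N m (6 N on the handle). Anticlockwise it meets the lift's bottom stop at -2.6.
- index_line (a point): outer end of the index line, the one white line (25 x 3 mm, radial) on the dark disc, at the disc's rim 45.5 mm from the axis, diametrically opposite the handle
- ring (a joint): angle of the scale ring (rad), counted as the crank's: at 0 its arrow-headed line points along the router's +x, growing clockwise. Between -0.3 and 0.5. The lines meet when joint crank = joint ring. The ring is held by friction (0.35 N m), is already set and must stay.
- zero_line (a point): inner end of the ring's long black line with an arrow head pointing to the axis (11 mm long, the only one of its kind; the 23 others are plain, 5 mm long, every 15 degrees), 45.5 mm from the axis, at the disc's height. Aligned means that point index_line meets this point.
- handle (a point): middle of the crank's handle, 34 mm from the dial axis, opposite the index line: an upright black handle 21 mm across that revolves freely on its pin; it stands from 14 to 72 mm above the plate, this point 42 mm above the plate
- lock_pivot (a point): on the vertical axis of the clamp lever's hub (25 mm across, 30 mm tall), 24 mm above the plate
- lock_tip (a point): centre of the clamp lever's ball end (19 mm across), 64 mm from the pivot and 26 mm above the plate; between hub and ball the arm is a level black bar 15 mm thick, its axis 26 mm above the plate
- lock (a joint): angle of the clamp lever (rad): 0 = fully home (locked) against its stop, arm along the router's -x; at angle a the arm is turned a anticlockwise from there (seen from above), standing out to the router's -y side. Starts open, 0.9 to 1.3. Stays where it is left; takes about 0.2 N m (4 N near the ball) to swing.
- setup_block: loose steel setup block with six holes, 50 x 25 x 75 mm, standing on the table; origin at the centre of its underside. Leave alone.
- brass_bar: loose brass height bar, 100 x 12.7 x 12.7 mm, lying on the table; origin at the centre of its underside. Leave alone.
- spanner: loose steel collet spanner, 190 mm long, lying flat; origin at the centre of its underside. Leave alone.
- push_block: loose wooden push block with a bow handle, 200 x 75 x 97 mm, standing on the bench beside the router table; origin at the centre of its underside. Leave alone.

How it is judged:
By the outcome, as a careful person would: the job done as asked, in the order asked, and still so for the second after the job is handed in, with the robot touching nothing.
It also fails if it takes over 54 s, if anything falls off the work surface, if the arm or the gripper's body presses on something with over 40 N, if the wrist force passes 120 N, or if a joint passes its speed limit or range.

## Working session

There is one attempt and no reset: what is moved stays moved. The work goes in short steps, Python scripts to look and compute and a shell command to move; the robot and the scene stay as the last step left them, time stands still between calls to the robot, and variables do not carry over. Pictures are saved under pics/ and viewed, at most 10 in all, crops included, and the job is handed in when it is done.

```bash
mkdir -p pics; ls
python3 - <<'E'
from workcell import *
import cv2,numpy as np
o=get_obs();print({k:np.round(v,3).tolist() for k,v in o.items()})
for n in("top","side"):
    i=camera_info(n);print(n,{k:np.round(v,3).tolist() for k,v in i.items()})
    p,d=capture(n);np.savez(f"{n}0.npz",p=p,d=d);cv2.imwrite(f"pics/{n}0.png",p[:,:,::-1])
E
```

```text
pics
{'t': 0.0, 'joint_positions': [-1.358, 0.378, 0.08, 1.274, 0.0, 1.46], 'joint_vel': [0.001, -0.0, 0.0, 0.001, 0.002, 0.0], 'joint_torque': [-0.001, -46.36, 26.987, 0.021, 0.0, 0.0], 'tool_pos': [0.182, -0.545, 0.23], 'tcp_rot': [-3.14, -0.0, 0.323], 'contact_force': [-0.706, -0.715, -0.062], 'ft_torque': [0.007, 0.013, 0.036], 'grasp_force': 0.0, 'grip_width': 0.085}
top {'fx': 500.654, 'fy': 500.654, 'cx': 277.087, 'cy': 214.769, 'D': [-0.167, 0.0, 0.0, 0.0, 0.0], 'extrinsics': [[-0.026, -0.984, 0.175, 0.339], [-1.0, 0.023, -0.017, -0.106], [0.013, -0.175, -0.984, 1.198], [0.0, 0.0, 0.0, 1.0]]}
side {'fx': 407.842, 'fy': 407.842, 'cx': 274.9, 'cy': 210.105, 'D': [-0.054, 0.0, 0.0, 0.0, 0.0], 'extrinsics': [[-0.983, -0.109, 0.15, 0.435], [-0.185, 0.548, -0.816, 0.545], [0.007, -0.829, -0.559, 0.51], [0.0, 0.0, 0.0, 1.0]]}
```

View pics/top0.png

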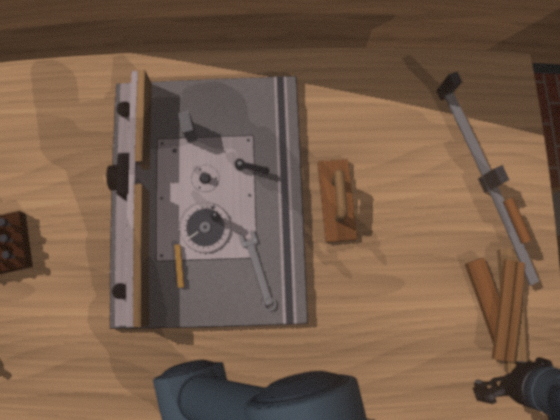

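View pics/side0.png

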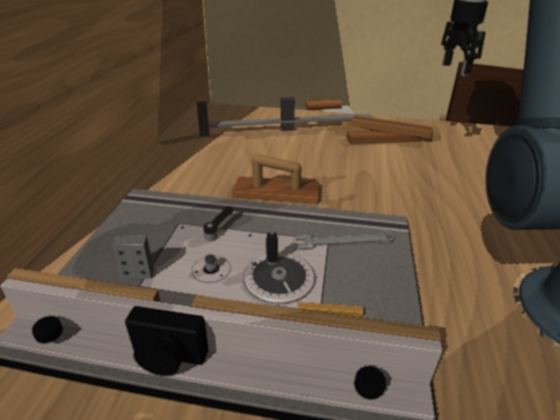

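The top view shows the dial at about (206,228), the handle at (215,214), the cutter at (205,178), the lever hub at (240,163) with its ball near (278,175), and the spanner ending at (250,240). The fence is towards world +y. Next I'll rectify the plate region.

```bash
cat > h.py <<'E'
import numpy as np,cv2
from workcell import *
def cam(n):
    i=camera_info(n);K=np.array([[i['fx'],0,i['cx']],[0,i['fy'],i['cy']],[0,0,1.]]);return K,np.array(i['D'],float),np.array(i['extrinsics'])
def project(P,c):
    K,D,E=c;T=np.linalg.inv(E);return cv2.projectPoints(np.asarray(P,float).reshape(-1,3),cv2.Rodrigues(T[:3,:3])[0],T[:3,3],K,D)[0].reshape(-1,2)
def pix2plane(uv,z,c):
    K,D,E=c;r=cv2.undistortPoints(np.asarray(uv,float).reshape(-1,1,2),K,D).reshape(-1,2)
    w=np.c_[r,np.ones(len(r))]@E[:3,:3].T;return E[:3,3]+w*((z-E[2,3])/w[:,2])[:,None]
def ortho(p,c,x0,y0,sx,sy,z,mm):
    "up=+x, right=-y ; x0,y0 = top-left world"
    h,w=int(sx/mm*1000),int(sy/mm*1000)
    r,q=np.mgrid[:h,:w];P=np.stack([x0-r*mm/1000,y0-q*mm/1000,np.full(r.shape,z)],-1)
    m=project(P,c).reshape(h,w,2).astype(np.float32);return cv2.remap(p,m[...,0],m[...,1],cv2.INTER_CUBIC)
def dpts(p,d,c):
    v,u=np.mgrid[:420,:560];K,D,E=c
    r=cv2.undistortPoints(np.stack([u,v],-1).reshape(-1,1,2).astype(float),K,D).reshape(-1,2)
    P=np.c_[r,np.ones(len(r))]*d.reshape(-1,1);return (P@E[:3,:3].T+E[:3,3]).reshape(420,560,3)
E
python3 - <<'E'
from h import *
c=cam("top");f=np.load("top0.npz");p,d=f['p'],f['d']
W=dpts(p,d,c)
for u,v in [(206,228),(230,250),(225,190),(215,214),(205,178),(240,163),(278,175),(270,280),(340,200),(186,125),(240,90)]:print((u,v),np.round(np.nanmedian(W[v-1:v+2,u-1:u+2].reshape(-1,3),0),3))
z=.028
for uv in [(206,228),(205,178),(159,137),(253,137)]:print(uv,pix2plane([uv],z,c).round(4))
o=ortho(p,c,.56,.12,.32,.32,.036,.5)
cv2.imwrite("pics/ortho0.png",cv2.resize(o,(600,600))[:,:,::-1])
E
```

```text
(206, 228) [0.517 0.041 0.042]
(230, 250) [ 0.465 -0.014  0.029]
(225, 190) [ 0.61  -0.003  0.03 ]
(215, 214) [0.539 0.013 0.101]
(205, 178) [0.635 0.041 0.055]
(240, 163) [ 0.667 -0.042  0.06 ]
(278, 175) [ 0.644 -0.131  0.029]
(270, 280) [ 0.393 -0.106  0.03 ]
(340, 200) [ 0.567 -0.27   0.087]
(186, 125) [0.749 0.08  0.103]
(240, 90) [ 0.868 -0.042  0.028]
(206, 228) [[0.5189 0.0423 0.028 ]]
(205, 178) [[0.6409 0.0448 0.028 ]]
(159, 137) [[0.7485 0.1597 0.028 ]]
(253, 137) [[ 0.7417 -0.0726  0.028 ]]
```

View pics/ortho0.png

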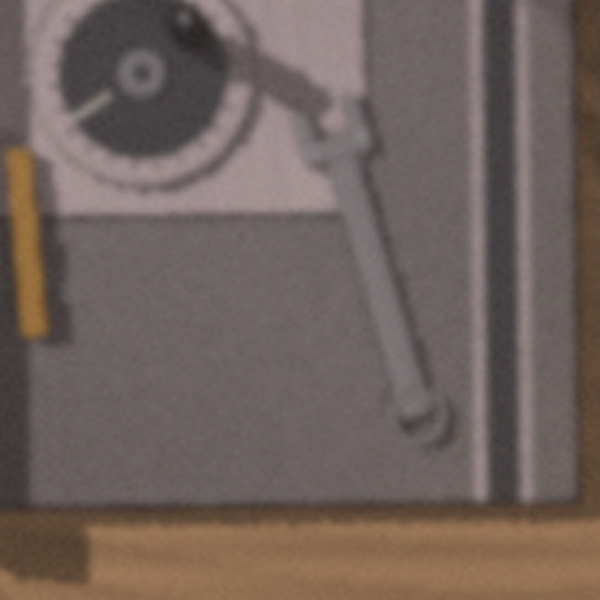

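```bash
cat >> h.py <<'E'
from scipy.spatial.transform import Rotation as R
def rows(targets):
    "targets: list of (x,y,z,yaw) tool down; print rows relative to current pose"
    o=get_obs();R0=R.from_euler('xyz',o['tcp_rot']);p0=np.array(o['tool_pos']);out=[]
    for x,y,z,yaw in targets:
        s=R0.inv().apply(np.array([x,y,z])-p0)/.4;t=(R0.inv()*R.from_euler('xyz',[np.pi,0,yaw])).as_rotvec()/(2*np.pi)
        out.append([np.round(s,4).tolist(),np.round(t,4).tolist()])
    print(out,'\nlast dist mm',np.linalg.norm(np.array(targets[-1][:3])-p0)*1000)
E
python3 - <<'E'
from h import *
K,D,E=cam("wrist");o=get_obs();Rt=R.from_euler('xyz',o['tcp_rot'])
print((Rt.inv()*R.from_matrix(E[:3,:3])).as_matrix().round(3),Rt.inv().apply(E[:3,3]-o['tool_pos']).round(4),K.round(1),D)
rows([(.50,-.08,.25,1.57)])
E
```

```text
[[ 0.001 -0.944 -0.329]
 [ 1.     0.002 -0.001]
 [ 0.001 -0.329  0.944]] [ 0.0846  0.0008 -0.143 ] [[312.8   0.  275.7]
 [  0.  312.8 209. ]
 [  0.    0.    1. ]] [-0.06277376  0.          0.          0.          0.        ]
[[[1.1218, -0.85, -0.0471], [-0.0002, -0.0002, -0.1985]]] 
last dist mm 563.3168176914793
```

```bash
python3 -m handwheel '[[[0.5,-0.4,0],[0,0,-0.1]],[[0.5,-0.4,0],[0,0,-0.1]],[[0.5,-0.4,0],[0,0,-0.1]],[[0.5,-0.4,0],[0,0,-0.1]],[[0.5,-0.4,0],[0,0,-0.1]]]' 1
python3 - <<'E'
from h import *
rows([(.52,-.02,.2,1.57)])
E
```

```text
t: 0.6
tool_pos: [0.3185, -0.3332, 0.2309]
tcp_rot: [-3.141, -0.0, 0.954]
contact_force: [1.1, -0.6, 0.2]
grip_width: 0.0124
grasp_force: 0.0
[[[0.9302, -0.0423, 0.0777], [-0.0001, -0.0001, -0.0981]]] 
last dist mm 373.7549652878405
```

```bash
python3 -m handwheel '[[[0.93,-0.042,0.0],[0,0,-0.098]],[[0.93,-0.042,0.0],[0,0,-0.098]],[[0.93,-0.042,0.03],[0,0,-0.098]],[[0.93,-0.042,0.07],[0,0,-0.098]],[[0.93,-0.042,0.078],[0,0,-0.098]]]'
python3 - <<'E'
from h import *
rows([(.52,-.02,.2,1.57)])
E
```

```text
t: 1.1
tool_pos: [0.4541, -0.1242, 0.2165]
tcp_rot: [3.141, 0.0, 1.57]
contact_force: [1.4, -0.7, 0.7]
grip_width: 0.0006
grasp_force: 0.0
[[[0.2607, 0.1644, 0.0413], [0.0001, 0.0001, -0.0]]] 
last dist mm 124.37898325472413
```

```bash
python3 -m handwheel '[[[0.26,0.165,0.04],[0,0,0]],[[0.26,0.165,0.04],[0,0,0]],[[0.26,0.165,0.04],[0,0,0]],[[0.26,0.165,0.04],[0,0,0]]]'
python3 - <<'E'
from h import *
c=cam("wrist");p,d=capture("wrist");np.savez("w1.npz",p=p,d=d,K=c[0],D=c[1],E=c[2])
o=ortho(p,c,.60,.125,.16,.16,.037,.25)
v=np.hstack([cv2.resize(p,(560,420)),np.zeros((420,240,3),np.uint8)]);
cv2.imwrite("pics/w1.png",p[:,:,::-1]);cv2.imwrite("pics/o1.png",cv2.resize(o,(600,600))[:,:,::-1])
E
```

```text
t: 1.5
tool_pos: [0.5205, -0.0195, 0.1995]
tcp_rot: [-3.14, -0.001, 1.572]
contact_force: [-0.5, -0.2, 0.8]
grip_width: 0.0
grasp_force: 0.0
```

View pics/o1.png

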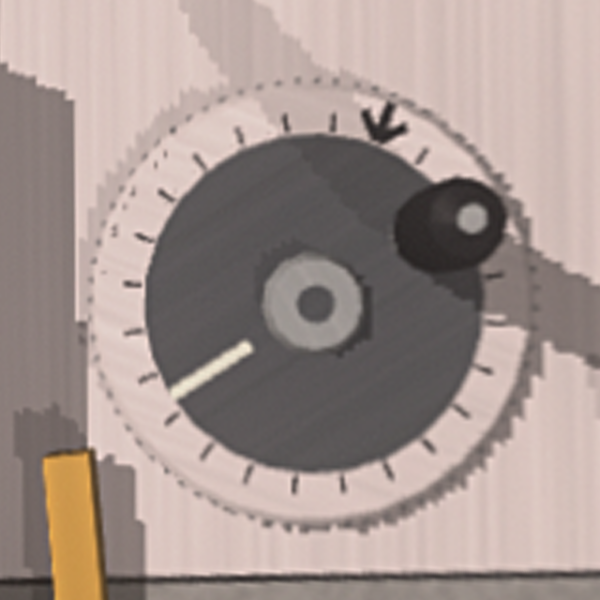

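View pics/w1.png

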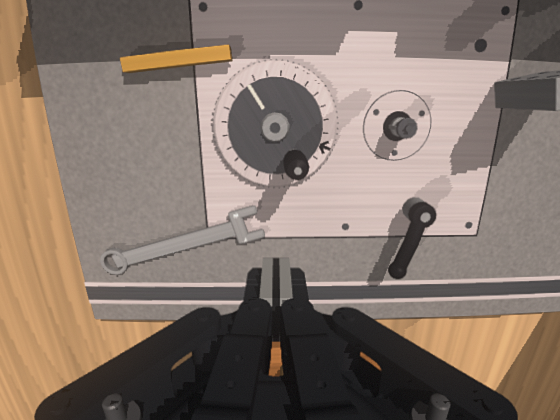

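The rectified view (0.267 mm/px) shows:
- **Dial centre:** (315,302), which is world (0.5195, 0.0410).
- **Index line end:** (172,396), a clockwise angle of −2.15.
- **Arrow tip:** (381,143), a ring angle of about +0.39.
- **Handle:** on the upper right.

I'll push along tool +x, so the camera faces the dial.

```bash
cat >> h.py <<'E'
C=np.array([.5195,.0410])
def arc(phi,gap=21.5,z=.058):
    r=np.array([np.cos(phi),-np.sin(phi)]);t=np.array([-np.sin(phi),-np.cos(phi)])
    q=C+.034*r-gap/1000*t;return (q[0],q[1],z,-np.pi/2-phi)
E
python3 - <<'E'
from h import *
rows([arc(.99,36,.2)])
E
```

```text
[[[0.1337, 0.1212, -0.0008], [-0.0002, -0.0003, -0.3426]]] 
last dist mm 72.1804230252112
```

```bash
python3 -m handwheel '[[[0.134,0.121,0],[0,0,-0.11]],[[0.134,0.121,0],[0,0,-0.11]],[[0.134,0.121,0],[0,0,-0.11]],[[0.134,0.121,0],[0,0,-0.11]],[[0.134,0.121,0],[0,0,-0.11]]]' >/dev/null
python3 -m handwheel '[[[0,0,0],[0,0,-0.11]],[[0,0,0],[0,0,-0.11]],[[0,0,0],[0,0,-0.11]],[[0,0,0],[0,0,-0.11]],[[0,0,0],[0,0,-0.11]]]' >/dev/null
python3 -m handwheel '[[[0,0,0],[0,0,-0.11]],[[0,0,0],[0,0,-0.11]],[[0,0,0],[0,0,-0.11]],[[0,0,0],[0,0,-0.11]],[[0,0,0],[0,0,-0.11]]]'
python3 - <<'E'
from h import *
rows([arc(.99,36,.2),arc(.99,36,.058)])
E
```

```text
t: 3.05
tool_pos: [0.5677, 0.0293, 0.2007]
tcp_rot: [-3.141, -0.001, -2.64]
contact_force: [-0.3, 0.1, 0.5]
grip_width: -0.0
grasp_force: 0.0
[[[-0.0048, 0.006, 0.0018], [-0.0, -0.0001, -0.0127]], [[-0.0051, 0.0061, 0.3568], [-0.0, -0.0001, -0.0127]]] 
last dist mm 142.7518754660874
```

Now descend beside the handle and check contact-free.

```bash
python3 -m handwheel '[[[-0.005,0.006,0.1],[0,0,-0.0127]],[[-0.005,0.006,0.2],[0,0,-0.0127]],[[-0.005,0.006,0.3],[0,0,-0.0127]],[[-0.005,0.006,0.357],[0,0,-0.0127]],[[-0.005,0.006,0.357],[0,0,-0.0127]]]'
python3 - <<'E'
from h import *
rows([arc(.99,24),arc(.99,21.5),arc(1.1),arc(1.2),arc(1.3)])
c=cam("wrist");p,d=capture("wrist");cv2.imwrite("pics/w2.png",p[:,:,::-1])
E
```

```text
t: 3.55
tool_pos: [0.5648, 0.0327, 0.0543]
tcp_rot: [3.137, -0.007, -2.565]
contact_force: [-0.7, -0.4, 0.9]
grip_width: -0.0001
grasp_force: 0.0
[[[0.0234, -0.0057, -0.0092], [0.0007, -0.0011, -0.0007]], [[0.0296, -0.0057, -0.0092], [0.0007, -0.0011, -0.0007]], [[0.0392, -0.0111, -0.0091], [0.0007, -0.0012, 0.0168]], [[0.0485, -0.0151, -0.0091], [0.0006, -0.0012, 0.0327]], [[0.058, -0.0182, -0.009], [0.0005, -0.0012, 0.0486]]] 
last dist mm 24.59385796074362
```

View pics/w2.png

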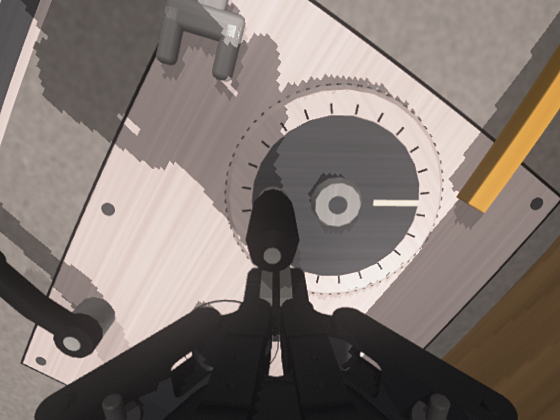

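The wrist view shows the shut fingertips directly behind the handle (272,225), clear of the dial, with the index line at (375–417,203). Now push along the arc.

```bash
cat >> h.py <<'E'
def rel(base,targets):
    R0=R.from_euler('xyz',[np.pi,0,base[3]])
    for t in targets:
        s=R0.inv().apply(np.array(t[:3])-np.array(base[:3]))/.4;a=(R0.inv()*R.from_euler('xyz',[np.pi,0,t[3]])).as_rotvec()/(2*np.pi)
        print(np.round(s,4).tolist(),np.round(a,4).tolist())
E
python3 - <<'E'
from h import *
rows([arc(.99,24),arc(.99,21.5),arc(1.1),arc(1.2),arc(1.3)])
print('arc');rel(arc(1.3),[arc(1.3+.1*k) for k in range(1,6)])
E
```

```text
[[[0.0277, -0.0032, -0.0034], [0.0004, -0.0006, -0.0006]], [[0.0339, -0.0032, -0.0034], [0.0004, -0.0006, -0.0006]], [[0.0436, -0.0086, -0.0034], [0.0003, -0.0006, 0.0169]], [[0.0528, -0.0126, -0.0033], [0.0003, -0.0007, 0.0328]], [[0.0624, -0.0157, -0.0033], [0.0003, -0.0007, 0.0487]]] 
last dist mm 25.75556218095578
arc
[0.0088, -0.0049, -0.0] [0.0, -0.0, 0.0159]
[0.018, -0.009, -0.0] [0.0, -0.0, 0.0318]
[0.0275, -0.0121, -0.0] [-0.0, -0.0, 0.0477]
[0.0373, -0.0142, -0.0] [-0.0, -0.0, 0.0637]
[0.0473, -0.0154, -0.0] [-0.0, -0.0, 0.0796]
```

```bash
python3 -m handwheel '[[[0.028,-0.003,-0.002],[0,0,0]],[[0.034,-0.003,-0.002],[0,0,0]],[[0.0435,-0.0085,-0.002],[0,0,0.0169]],[[0.053,-0.0125,-0.002],[0,0,0.0328]],[[0.0625,-0.0155,-0.002],[0,0,0.0487]]]'
python3 -m handwheel '[[[0.009,-0.005,0],[0,0,0.016]],[[0.018,-0.009,0],[0,0,0.032]],[[0.0275,-0.012,0],[0,0,0.048]],[[0.0375,-0.014,0],[0,0,0.064]],[[0.0475,-0.0155,0],[0,0,0.08]]]'
python3 - <<'E'
from h import *
c=cam("wrist");p,d=capture("wrist");cv2.imwrite("pics/w3.png",p[:,:,::-1])
o=get_obs();print(o['tool_pos'],o['tcp_rot'],arc(1.8))
E
```

```text
t: 4.1
tool_pos: [0.5549, 0.0153, 0.0609]
tcp_rot: [-3.141, 0.008, -2.873]
contact_force: [4.9, 2.2, -4.4]
grip_width: -0.0
grasp_force: 3.0
t: 4.6
tool_pos: [0.539, 0.0027, 0.061]
tcp_rot: [-3.142, 0.009, 2.907]
contact_force: [6.7, -2.3, -5.4]
grip_width: -0.0001
grasp_force: 3.3
[0.53818285 0.00249375 0.06100903] [-3.14105026  0.0081198   2.90333396] (np.float64(0.5327128528443161), np.float64(0.003004335514239993), 0.058, -3.3707963267948964)
```

View pics/w3.png

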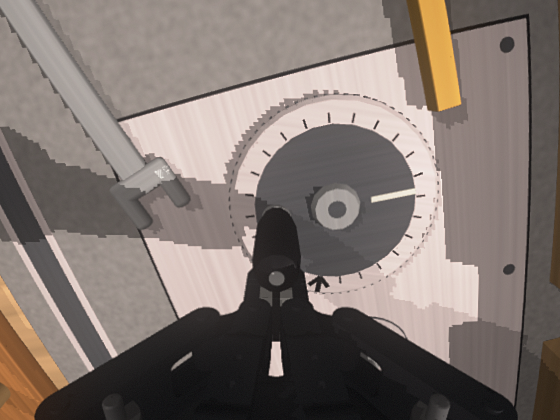

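The handle is moving round with the fingertip behind it; the index line is now at (372–415,195) and the arrow at (318,284). Continuing the same arc and measuring the line angles by code.

```bash
cat >> h.py <<'E'
def measure(n="wrist",save=None):
    c=cam(n);p,d=capture(n);h=.037
    o=cv2.cvtColor(ortho(p,c,C[0]+.07,C[1]+.07,.14,.14,h,.25),cv2.COLOR_RGB2GRAY)
    if save:cv2.imwrite(save,cv2.resize(o,(560,560)))
    cc=cv2.warpPolar(o,(280,1440),(280,280),280,cv2.WARP_POLAR_LINEAR).astype(float) # rows: angle from right, cw in image; cols r px(.25mm)
    # cw-from-up(+x) angle = imgangle+90deg
    a=(np.arange(1440)/4+90+180)%360-180
    s=cc[:,96:168].mean(1) # r 24..42
    e=cc[:,96:168].min(1);k=np.argsort(-s)[:6];pk=k[0];w=np.arange(-14,15);i=(pk+w)%1440;wt=np.clip(s[i]-np.median(s),0,None)**2
    ci=np.deg2rad(((a[pk]+(w*wt).sum()/wt.sum()/4)+180)%360-180)
    s2=cc[:,188:222].max(1);sm=255-cc[:,188:222].mean(1) # r 47..55.5 dark
    m=(a>-30)&(a<45);sm=sm*m;pk=np.argmax(cv2.GaussianBlur(sm.reshape(-1,1),(1,21),0));i=(pk+w)%1440;wt=np.clip(sm[i]-np.median(sm[m]),0,None)**2
    ri=np.deg2rad(a[pk]+(w*wt).sum()/wt.sum()/4)
    print('crank',ci.round(4),'ring?',ri.round(4),'contrast',s.max().round(),np.median(s).round())
E
python3 -m handwheel '[[[0.009,-0.005,0],[0,0,0.016]],[[0.018,-0.009,0],[0,0,0.032]],[[0.0275,-0.012,0],[0,0,0.048]],[[0.0375,-0.014,0],[0,0,0.064]],[[0.0475,-0.0155,0],[0,0,0.08]]]'
python3 -m handwheel '[[[0.009,-0.005,0],[0,0,0.016]],[[0.018,-0.009,0],[0,0,0.032]],[[0.0275,-0.012,0],[0,0,0.048]],[[0.0375,-0.014,0],[0,0,0.064]],[[0.0475,-0.0155,0],[0,0,0.08]]]'
python3 - <<'E'
from h import *
measure(save="pics/m1.png")
o=get_obs();print(o['tool_pos'],o['tcp_rot'],arc(2.8))
E
```

```text
t: 5.15
tool_pos: [0.5187, 0.0002, 0.0611]
tcp_rot: [3.139, 0.009, 2.403]
contact_force: [4.5, -4.5, -3.1]
grip_width: 0.0002
grasp_force: 3.2
t: 5.65
tool_pos: [0.4993, 0.0078, 0.061]
tcp_rot: [3.138, 0.007, 1.9]
contact_force: [1.4, -6.6, 1.1]
grip_width: 0.0
grasp_force: 3.2
crank -0.4704 ring? 0.3624 contrast 212.0 89.0
[0.49859107 0.00845159 0.0609335 ] [3.13816448 0.00608639 1.89770578] (np.float64(0.4946666856456175), np.float64(0.009352622570323078), 0.058, -4.370796326794896)
```

View pics/m1.png

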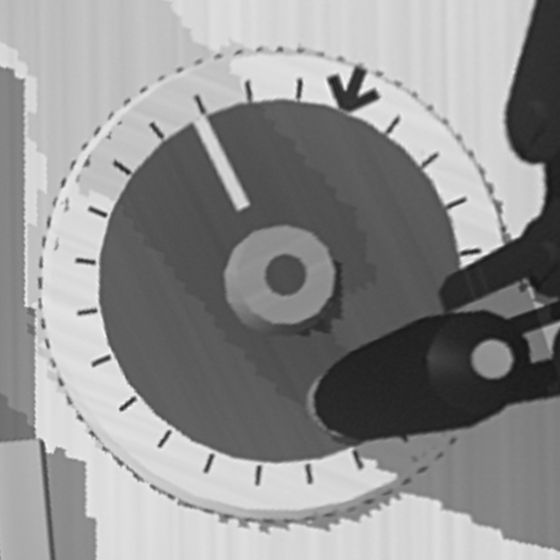

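The rectified view shows the index line from (242,208) to (197,118), crank about −0.47. The arrow tip is at (346,112), about 0.37, so the ring has not moved and about 0.84 rad remain.

```bash
python3 -m handwheel '[[[0.009,-0.005,0],[0,0,0.016]],[[0.018,-0.009,0],[0,0,0.032]],[[0.0275,-0.012,0],[0,0,0.048]],[[0.0375,-0.014,0],[0,0,0.064]],[[0.0475,-0.0155,0],[0,0,0.08]]]'
python3 -m handwheel '[[[0.0045,-0.0025,0],[0,0,0.008]],[[0.009,-0.005,0],[0,0,0.016]],[[0.0135,-0.007,0],[0,0,0.024]],[[0.018,-0.009,0],[0,0,0.032]],[[0.018,-0.009,0],[0,0,0.032]]]'
python3 - <<'E'
from h import *
measure(save="pics/m2.png")
o=get_obs();print(o['tool_pos'],o['tcp_rot'],arc(3.5))
E
```

```text
t: 6.2
tool_pos: [0.4858, 0.024, 0.0609]
tcp_rot: [3.137, 0.005, 1.398]
contact_force: [-1.5, -6.4, 3.0]
grip_width: 0.0001
grasp_force: 3.2
t: 6.7
tool_pos: [0.4831, 0.0323, 0.0608]
tcp_rot: [3.137, 0.003, 1.201]
contact_force: [-1.8, -4.1, 4.3]
grip_width: 0.0001
grasp_force: 2.5
crank 0.3449 ring? 0.3605 contrast 232.0 86.0
[0.48306592 0.0323306  0.06076134] [3.13753830e+00 2.58033537e-03 1.20134725e+00] (np.float64(0.48011863323678605), np.float64(0.032792810964694954), 0.058, -5.070796326794897)
```

Run:
```python
import cv2;p=cv2.imread("pics/m2.png")
cv2.imwrite("pics/m2c.png",cv2.resize(p[40:240,260:460],(800,800))[0:600])
```

```text
(no output)
```

View pics/m2c.png

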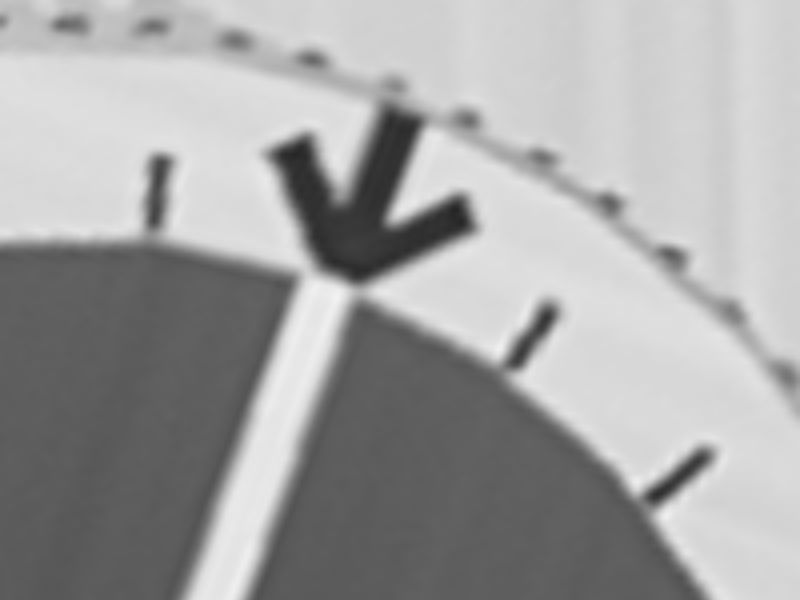

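The crop (16 px/mm) shows the index end at (326,285) and the arrow tip at (352,280), so it is still about 1.3 mm (0.027 rad) short. Creeping.

```bash
python3 -m handwheel '[[[0.0012,-0.0005,0],[0,0,0.002]],[[0.0024,-0.0013,0],[0,0,0.004]],[[0.0024,-0.0013,0],[0,0,0.004]]]'
python3 - <<'E'
from h import *
measure(save="pics/m3.png")
p=cv2.imread("pics/m3.png");cv2.imwrite("pics/m3c.png",cv2.resize(p[40:240,260:460],(800,800))[0:600])
E
```

```text
t: 7.05
tool_pos: [0.4829, 0.0334, 0.0607]
tcp_rot: [3.138, 0.003, 1.176]
contact_force: [-2.5, -4.8, 4.1]
grip_width: 0.0001
grasp_force: 2.6
crank 0.3832 ring? 0.362 contrast 236.0 87.0
```

View pics/m3c.png

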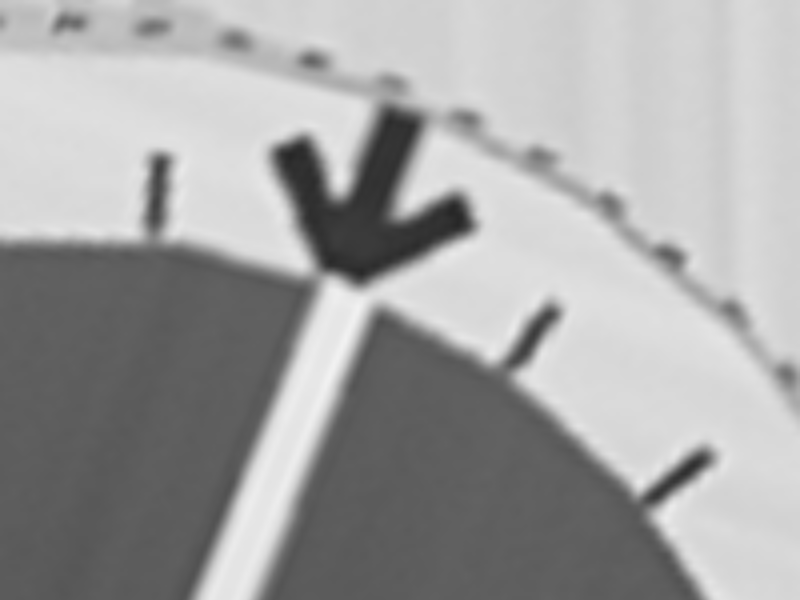

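The index line (end at (347,290)) now runs straight into the arrow tip (351,280), so it is aligned. Back off, lift, and compute the lever geometry from the earlier wrist picture.

```bash
python3 -m handwheel '[[[-0.02,0,0],[0,0,0]],[[-0.05,0,0],[0,0,0]],[[-0.05,0,-0.1],[0,0,0]],[[-0.05,0,-0.22],[0,0,0]],[[-0.05,0,-0.3],[0,0,0]]]'
python3 - <<'E'
from h import *
measure(save="pics/m4.png")
f=np.load("w1.npz");c=(f['K'],f['D'],f['E'])
print('hub',pix2plane([(425,215)],.058,c),'ball',pix2plane([(398,270)],.054,c))
W=dpts(f['p'],f['d'],c);m=(W[...,2]>.04)&(W[...,2]<.075)&(W[...,0]>.6)&(W[...,0]<.72)&(W[...,1]<-.02)&(W[...,1]>-.13)
Q=W[m];piv=Q[Q[:,1]>-.055][:,:2];print('n',m.sum(),Q[np.argsort(Q[:,1])[:40]].mean(0))
a=Q[(Q[:,1]<-.058)];v=np.linalg.svd(a[:,:2]-a[:,:2].mean(0))[2][0];print('arm pt',a.mean(0),'dir',v,'hub range',piv.min(0),piv.max(0))
# router yaw from plate edges in ortho? cutter position
m=(W[...,2]>.045)&(abs(W[...,0]-.64)<.025)&(abs(W[...,1]-.04)<.025);print('cutter',W[m].mean(0),m.sum())
rows([(.66,-.16,.2,1.57)])
E
```

```text
t: 7.6
tool_pos: [0.4748, 0.0159, 0.1817]
tcp_rot: [3.139, -0.001, 1.177]
contact_force: [0.8, -0.1, 0.1]
grip_width: 0.0005
grasp_force: 0.0
crank 0.373 ring? 0.3627 contrast 238.0 90.0
hub [[ 0.66692238 -0.03975858  0.058     ]] ball [[ 0.64996369 -0.10329346  0.054     ]]
n 1497 [ 0.64625378 -0.10747156  0.06076223]
arm pt [ 0.65167088 -0.08329463  0.0591594 ] dir [-0.31455973 -0.94923768] hub range [ 0.65438979 -0.05495332] [ 0.67836082 -0.02944691]
cutter [0.63809154 0.04312921 0.05514528] 370
[[[-0.2304, 0.5896, -0.0287], [0.0017, -0.0002, -0.0626]]] 
last dist mm 253.4678033577785
```

```bash
cat > al.py <<'E'
import cv2,numpy as np,sys
for f in sys.argv[1:]:
    o=cv2.imread(f,0).astype(float)
    a0=.37;r=np.arange(100,240);t=np.arange(-24,24.1,.5)
    # lateral/radial strip about direction a0 (cw from up)
    u=np.array([np.sin(a0),-np.cos(a0)]);n=np.array([np.cos(a0),np.sin(a0)])
    X=280+r[:,None]*u[0]+t*n[0];Y=280+r[:,None]*u[1]+t*n[1]
    S=cv2.remap(o.astype(np.float32),X.astype(np.float32),Y.astype(np.float32),cv2.INTER_LINEAR)
    def cen(lo,hi,sg):
        k=(r>=lo)&(r<hi);s=S[k]*sg;w=np.clip(s-(s.min(1,keepdims=True)+s.max(1,keepdims=True))/2,0,None)
        return r[k],(w*t).sum(1)/w.sum(1)
    ri,ci=cen(105,172,1);ra,ca=cen(214,225,-1);rt,ct=cen(188,194,-1)
    pi=np.polyfit(ri,ci,1)
    print(f,'mm: index at 45.5',(np.polyval(pi,182)/4).round(3),'at 47.7',(np.polyval(pi,191)/4).round(3),'near tip',(ct.mean()/4).round(3),'index ext at 55',(np.polyval(pi,219)/4).round(3),'shaft 55',(ca.mean()/4).round(3),'sd',ca.std().round(2))
E
python3 al.py pics/m1.png pics/m2.png pics/m3.png pics/m4.png
```

```text
pics/m1.png mm: index at 45.5 -2.703 at 47.7 -3.586 near tip -0.466 index ext at 55 -6.331 shaft 55 -0.362 sd 0.07
pics/m2.png mm: index at 45.5 -1.06 at 47.7 -1.129 near tip -0.471 index ext at 55 -1.343 shaft 55 -0.414 sd 0.02
pics/m3.png mm: index at 45.5 0.416 at 47.7 0.442 near tip -0.466 index ext at 55 0.524 shaft 55 -0.443 sd 0.08
pics/m4.png mm: index at 45.5 0.317 at 47.7 0.345 near tip -0.376 index ext at 55 0.432 shaft 55 -0.354 sd 0.04
```

```bash
python3 -m handwheel '[[[-0.11,0.08,0],[0,0,0]],[[-0.11,0.08,0.05],[0,0,0]],[[-0.11,0.08,0.2],[0,0,0]],[[-0.11,0.08,0.2],[0,0,0]],[[-0.11,0.08,0.2],[0,0,0]]]'
python3 - <<'E'
from h import *
measure(save="pics/m5.png");measure(save="pics/m6.png");print(cam("wrist")[2][:3,3],get_obs()['tool_pos'])
E
python3 al.py pics/m5.png pics/m6.png
```

```text
t: 8.15
tool_pos: [0.4844, -0.036, 0.097]
tcp_rot: [-3.136, 0.001, 1.177]
contact_force: [-0.0, 0.5, -0.5]
grip_width: -0.0001
grasp_force: 0.0
crank 0.3785 ring? 0.3662 contrast 201.0 83.0
crank 0.3783 ring? 0.3662 contrast 204.0 83.0
[0.52012505 0.0411127  0.2428711 ] [ 0.48762622 -0.03634218  0.0999067 ]
pics/m5.png mm: index at 45.5 0.368 at 47.7 0.399 near tip -0.187 index ext at 55 0.496 shaft 55 -0.162 sd 0.04
pics/m6.png mm: index at 45.5 0.4 at 47.7 0.442 near tip -0.129 index ext at 55 0.572 shaft 55 -0.224 sd 0.08
```

Measured from directly above the dial, the index sits within about 0.5 mm of the arrow axis (0.012 rad) and the ring is unmoved, which is good. On to the lever: pivot ≈ (0.667, −0.041), angle ≈ 1.25.

```bash
cat >> h.py <<'E'
PV=np.array([.667,-.0415])
def lev(a,gap=20.5,z=.044,r=.062):
    q=PV+r*np.array([-np.cos(a),-np.sin(a)])-gap/1000*np.array([-np.sin(a),np.cos(a)]);return (q[0],q[1],z,a+np.pi/2)
E
python3 - <<'E'
from h import *
rows([lev(1.25,38,.13)])
rel(lev(1.25,38),[lev(1.25,21),lev(1.15),lev(1.05),lev(.95),lev(.85)]);print();rel(lev(.85),[lev(.85-.1*k) for k in range(1,6)])
E
```

```text
[[[0.0123, 0.5252, -0.0746], [0.0002, 0.0001, -0.2615]]] 
last dist mm 212.2478391695599
[0.0425, -0.0, -0.0] [0.0, 0.0, 0.0]
[0.0595, -0.0043, -0.0] [0.0, -0.0, 0.0159]
[0.0756, -0.0071, -0.0] [0.0, -0.0, 0.0318]
[0.0918, -0.0082, -0.0] [0.0, -0.0, 0.0477]
[0.1082, -0.0077, -0.0] [0.0, -0.0, 0.0637]

[0.0157, -0.0043, -0.0] [0.0, -0.0, 0.0159]
[0.0318, -0.0071, -0.0] [0.0, -0.0, 0.0318]
[0.0481, -0.0082, -0.0] [-0.0, -0.0, 0.0477]
[0.0644, -0.0077, -0.0] [-0.0, -0.0, 0.0637]
[0.0806, -0.0056, -0.0] [0.0, -0.0, 0.0796]
```

```bash
python3 -m handwheel '[[[0,0,-0.075],[0,0,0]],[[0.012,0.525,-0.075],[0,0,-0.11]],[[0.012,0.525,-0.075],[0,0,-0.11]],[[0.012,0.525,-0.075],[0,0,-0.11]],[[0.012,0.525,-0.075],[0,0,-0.11]]]' >/dev/null
python3 -m handwheel '[[[0,0,0],[0,0,-0.11]],[[0,0,0],[0,0,-0.11]],[[0,0,0],[0,0,-0.11]],[[0,0,0],[0,0,-0.11]],[[0,0,0],[0,0,-0.11]]]'
python3 - <<'E'
from h import *
rows([lev(1.25,38,.13)])
E
```

```text
t: 9.25
tool_pos: [0.6751, -0.1086, 0.1315]
tcp_rot: [3.14, 0.004, 2.474]
contact_force: [-0.3, -0.3, -0.1]
grip_width: 0.0
grasp_force: 0.0
[[[-0.0222, 0.0058, 0.0039], [0.0001, 0.0006, -0.0552]]] 
last dist mm 9.32420508997678
```

```bash
python3 -m handwheel '[[[-0.022,0.006,0],[0,0,-0.055]],[[-0.022,0.006,0],[0,0,-0.055]],[[-0.022,0.006,0],[0,0,-0.055]],[[-0.022,0.006,0],[0,0,-0.055]]]'
python3 -m handwheel '[[[0,0,0.06],[0,0,0]],[[0,0,0.12],[0,0,0]],[[0,0,0.18],[0,0,0]],[[0,0,0.215],[0,0,0]],[[0,0,0.215],[0,0,0]]]'
python3 - <<'E'
from h import *
capture("top");rows([lev(1.25,38),lev(1.25,21)])
E
```

```text
t: 9.65
tool_pos: [0.6833, -0.1123, 0.1313]
tcp_rot: [3.141, 0.004, 2.814]
contact_force: [0.8, -0.3, 1.0]
grip_width: 0.0001
grasp_force: 0.0
t: 10.15
tool_pos: [0.6806, -0.1117, 0.0412]
tcp_rot: [-3.141, -0.003, 2.814]
contact_force: [-0.6, -0.6, 0.2]
grip_width: 0.0002
grasp_force: 0.0
[[[-0.0047, 0.0008, -0.0032], [-0.0, -0.0001, -0.0011]], [[0.0378, 0.0005, -0.0031], [-0.0, -0.0001, -0.0011]]] 
last dist mm 15.162162247985865
```

Free of contact beside the lever; now swing it.

```bash
python3 -m handwheel '[[[0.038,0,0],[0,0,0]],[[0.055,-0.0043,0],[0,0,0.016]],[[0.071,-0.007,0],[0,0,0.032]],[[0.087,-0.008,0],[0,0,0.048]],[[0.1035,-0.0075,0],[0,0,0.064]]]'
python3 -m handwheel '[[[0.0157,-0.0043,0],[0,0,0.016]],[[0.0318,-0.007,0],[0,0,0.032]],[[0.048,-0.008,0],[0,0,0.048]],[[0.0645,-0.0077,0],[0,0,0.064]],[[0.0805,-0.0056,0],[0,0,0.08]]]'
python3 - <<'E'
from h import *
o=get_obs();print(o['tool_pos'],o['tcp_rot'],lev(.35))
rel(lev(.35),[lev(.35-.1*k) for k in range(1,6)])
E
```

```text
t: 10.7
tool_pos: [0.6443, -0.1035, 0.0453]
tcp_rot: [3.141, 0.007, 2.407]
contact_force: [1.7, -2.9, -3.0]
grip_width: -0.0003
grasp_force: 1.8
t: 11.2
tool_pos: [0.6173, -0.0843, 0.0451]
tcp_rot: [3.141, 0.006, 1.904]
contact_force: [-2.0, -4.7, 0.3]
grip_width: 0.0
grasp_force: 2.1
[ 0.61731914 -0.08434061  0.04511932] [3.14081378 0.00574849 1.90350983] (np.float64(0.6157882968562993), np.float64(-0.08201680467560926), 0.044, 1.9207963267948966)
[0.0157, -0.0043, -0.0] [-0.0, -0.0, 0.0159]
[0.0318, -0.0071, -0.0] [0.0, -0.0, 0.0318]
[0.0481, -0.0082, -0.0] [-0.0, -0.0, 0.0477]
[0.0644, -0.0077, -0.0] [0.0, -0.0, 0.0637]
[0.0806, -0.0056, -0.0] [-0.0, -0.0, 0.0796]
```

Pushing normally; bring it to near home gently, then watch the force.

```bash
python3 -m handwheel '[[[0.0157,-0.0043,0],[0,0,0.016]],[[0.0318,-0.007,0],[0,0,0.032]],[[0.048,-0.008,0],[0,0,0.048]],[[0.052,-0.008,0],[0,0,0.054]],[[0.052,-0.008,0],[0,0,0.054]]]'
python3 -m handwheel '[[[0.004,0,0],[0,0,0]],[[0.008,0,0],[0,0,0]],[[0.008,0,0],[0,0,0]]]'
python3 - <<'E'
from h import *
o=get_obs();print(o['tool_pos'],o['tcp_rot'],o['contact_force'],lev(0))
E
```

```text
t: 11.7
tool_pos: [0.6072, -0.0645, 0.0448]
tcp_rot: [3.139, 0.003, 1.57]
contact_force: [-1.8, -4.0, 1.8]
grip_width: -0.0001
grasp_force: 1.6
t: 12.0
tool_pos: [0.6076, -0.0621, 0.0442]
tcp_rot: [3.139, 0.004, 1.57]
contact_force: [-3.3, -7.1, 5.7]
grip_width: -0.0
grasp_force: 3.5
[ 0.60758018 -0.06209915  0.04416558] [3.13923579 0.00429869 1.56960278] [-3.26552168 -7.0711097   5.69801405] (np.float64(0.605), np.float64(-0.062), 0.044, 1.5707963267948966)
```

Force is starting to rise; continue in small steps until the stop is clear.

```bash
python3 -m handwheel '[[[0.004,0,0],[0,0,0]],[[0.008,0,0],[0,0,0]],[[0.008,0,0],[0,0,0]]]' | egrep 'pos|force'
python3 -m handwheel '[[[0.004,0,0],[0,0,0]],[[0.008,0,0],[0,0,0]],[[0.008,0,0],[0,0,0]]]'| egrep 'pos|force'
```

```text
tool_pos: [0.6076, -0.0618, 0.0443]
contact_force: [-3.4, -14.7, 4.8]
grasp_force: 7.0
tool_pos: [0.6075, -0.0614, 0.0444]
contact_force: [-4.4, -22.2, 5.2]
grasp_force: 10.6
```

Firm stop (22 N with no travel), so the lever is home. Back off, lift clear, and verify numerically.

```bash
python3 -m handwheel '[[[-0.05,0,0],[0,0,0]],[[-0.07,0,0],[0,0,0]],[[-0.07,0,-0.12],[0,0,0]],[[-0.07,0,-0.24],[0,0,0]],[[-0.07,0,-0.35],[0,0,0]]]'
python3 -m handwheel '[[[-0.05,0.15,-0.1],[0,0,0]],[[-0.05,0.15,-0.1],[0,0,0]],[[-0.05,0.15,-0.1],[0,0,0]],[[-0.05,0.15,-0.1],[0,0,0]]]'
python3 - <<'E'
from h import *
measure(save="pics/m7.png")
c=cam("wrist");p,d=capture("wrist");W=dpts(p,d,c)
for x0,x1,k in((.59,.65,'arm'),):
    m=(W[...,2]>.045)&(W[...,2]<.075)&(W[...,0]>x0)&(W[...,0]<x1)&(W[...,1]<-.015)&(W[...,1]>-.075)
    Q=W[m];print(m.sum(),Q.mean(0))
    for a in np.arange(.585,.69,.01):
        q=W[(W[...,2]>.045)&(abs(W[...,0]-a)<.005)&(W[...,1]<-.01)&(W[...,1]>-.1)]
        if len(q)>3:print(round(a,3),len(q),q[:,1].min().round(4),q[:,1].max().round(4))
E
python3 al.py pics/m7.png
```

```text
t: 13.1
tool_pos: [0.6066, -0.0808, 0.1846]
tcp_rot: [3.141, -0.002, 1.571]
contact_force: [0.5, 0.2, 0.1]
grip_width: -0.0002
grasp_force: 0.0
t: 13.5
tool_pos: [0.6664, -0.101, 0.222]
tcp_rot: [-3.141, -0.001, 1.571]
contact_force: [-0.2, 0.6, -0.7]
grip_width: -0.0003
grasp_force: 0.0
crank 0.3785 ring? 0.3701 contrast 226.0 84.0
930 [ 0.62250628 -0.04209462  0.06035307]
0.595 55 -0.0502 -0.0344
0.605 745 -0.0916 -0.0335
0.615 2481 -0.0971 -0.0354
0.625 3442 -0.1 -0.0354
0.635 2093 -0.1 -0.0354
0.645 2289 -0.1 -0.0347
0.655 4929 -0.0957 -0.032
0.665 5287 -0.1 -0.0172
0.675 5214 -0.0959 -0.03
0.685 2384 -0.1 -0.0808
pics/m7.png mm: index at 45.5 0.371 at 47.7 0.386 near tip -0.144 index ext at 55 0.433 shaft 55 -0.042 sd 0.13
```

The lever lies along router −x, and the crank and ring are unchanged. Handing in.

```bash
python3 -c "from workcell import *;print(hand_in())"
```

```text
the job is handed in; nothing more can be done
None
```

The job is handed in at about 14 s: the crank's index line is within about 0.5 mm (0.012 rad past) of the ring's arrow, the ring stayed put, the clamp lever is home against its stop (22 N with no travel), and the robot is clear of everything.

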